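# Lock the pump filter plug into its bayonet collar

### The arm

A 7-joint arm with a two-finger parallel gripper is mounted at the origin on a cart in front of the work surface, level with it; the furniture and walls round the work are solid. World frame = base frame: x ahead of the robot, y to its left, z up, the work surface at z = 0. Lengths are in mm, angles in degrees, forces in N, time in s.
With the tool pointing down it reaches from about 350 to 900 mm from the base axis. Payload 7.2 kg.
Tool frame: the origin (TCP) lies on the front face of the gripper's body, between the roots of the fingers; the fingertips stand 80 mm ahead of it and the grasp point (between the pads) lies 61 mm ahead of it (manip.tcp_to_grasp is the distance from the TCP to the grasp point, in mm); z points along the fingers, y is the line along which they close (so a half turn about z gives the same grasp; the last joint's range is limited). The gripper opens to 88 mm and grips with 3 to 60 N. Pads are 20 mm wide; open, the fingers measure 115 mm over their backs; the gripper's body (75 mm by 178 mm) begins 61 mm behind the grasp point.
Start: joints at [40.497, 23.554, -0.728, 91.456, 0.321, 64.991, -4.71], TCP at [446.506, -437.331, 302.653] pointing down, gripper open.
Joint ranges: [-169.25, 169.25], [-16.82, 113.86], [-84.01, 82.57], [7.8, 145.47], [-59.2, 239.2], [7.22, 106.19], [-163.78, 163.78]. Speed limits (degrees/s): [136.94, 136.94, 172.46, 172.46, 180, 180, 180].

### API

Orientations are given as [roll, pitch, yaw] about the fixed x, y, z axes, in that order (R = Rz(yaw) Ry(pitch) Rx(roll)).
In Python, from cell import get_state, imaging, manip gives the robot as it stands.
- The arm moves only by the tool send_rows, never from a script. Its arguments are lists of equal length, an entry for each row: "linear": the shift along the tool's x, y, z in cm, a list of three; "rot": the turn, a rotation vector about the tool's x, y, z in degrees, a list of three; "hand": the opening, from 0 (shut) to 1 (fully open). In form: {"linear": [[dx, dy, dz], ...], "rot": [[ax, ay, az], ...], "hand": [hand, ...]}. A call has 1 to 10 rows; each row is the pose to reach, as a shift and turn from the pose commanded when the call began, along the tool's axes at that moment; what a row does not reach only later rows make up. A row lasts 1/10 s, in which the tool goes at most 50 mm and 8.59 degrees, less where a joint would pass 70% of its speed; a pose out of reach is approached as far as the arm can. A call with a gripper value outside its range is refused whole. The fingers move at their own pace and stop on an object; "squeeze" is the grip in N (left out, the last holds). Time passes only in rows, so rows that repeat a pose let the fingers close. It gives the time, the measured TCP pose, the force, the opening and the grip force at its end, in the units of the state.
- get_state(): the state, without advancing time (a new reading comes with each control period).
- imaging.capture(name): name is "side" or "top" or "wrist"; returns (picture, depth): 384x512x3 uint8, red, green, blue; 384x512 float32, mm along the optical axis (not along the pixel's ray), 0 where there is no reading.
- imaging.camera_model(name): a dict with "camera_matrix" (3x3 intrinsics, pixels), "rvec" (rotation vector, rad) and "tvec" (3), from world to camera coordinates, as OpenCV has them. Camera axes: x right, y down, z forward; pixel columns grow to the right and rows downward; lengths in mm; the calibration is good to about 2 mm. A picture is of the moment at which its call begins: read the wrist's pose just before it. camera_model takes no time and is no camera call; for the wrist camera it gives the pose at the moment of the call.
- manip.hand_in(): hands the job in; it is judged then, once.
The state is a dict: "time": time; "joint_positions": joint angles; "qvel": joint speeds; "joint_torque": joint torques, N m; "position": TCP position; "tcp_rot": TCP orientation; "wrist_force": force on the tool from outside, world axes, zero at the start; "wrist_torque": the same for the moment, N m; "finger_gap": opening from 0.0 (shut) to 1.0 (fully open); "finger_force": force on a finger pad.
Only numpy, scipy, OpenCV 4.12 (cv2) and the standard library are available. Lean on these libraries where they do the work, as an engineer would, in place of code of your own. Each camera call takes 0.05 s, during which the arm holds its last target. There are 200 camera calls.

### The job

The washing machine's drain pump housing stands on the worktop with its filter plug beside it. Put the plug upright into the housing's round mouth, turn it to feel for the two slots, push it in against the spring and twist it clockwise (seen from above) until its lugs spring up into their lock notches, so that it stays in when let go. Be gentle: never press or twist the plug against the housing with more than 40 N, and leave the other things where they are.

Things in the scene. Friction and masses are not known exactly. Their poses are not given: they have to be found in the camera images.
- housing: Grey pump housing, fixed on the worktop: 104 x 104 x 8 mm base plate, upright round barrel 72 mm in diameter, a hose stub 22 mm thick towards its own +x, ending 63 mm from the axis. In its mouth a white bayonet collar, clamped at an angle nobody measured: the line through its two slots lies within 0.58 rad either way of the housing's x. Origin on the barrel's axis at the worktop, z up.
- mouth (a point): Centre of the collar's flat top, 60 mm above the worktop; axes as the housing's, not the collar's. The collar is 63 mm across with a 43 mm bore and two opposite slots 11.6 mm wide, seen from above as gaps out to the barrel, through its 7 mm lip. A plug turned under a light press rides with its lugs on the lip, origin 48 mm above the worktop, till they meet the slots and drop.
- spring_seat (a point): Top of the black spring seat in the bore as untouched, 45 mm above the worktop. The stem meets it when the lugs are 3 mm into the slots; it pushes up with 3.5 N plus 0.5 N per mm pushed down. A plug let go in the slots is pushed back up to here. The plug's flange bottoms on the collar when the plug's origin is 34 mm above the worktop.
- lip_underside (a point): Point on the axis level with the lip's underside, 53 mm above the worktop. The lugs pass below it when the plug's origin is 36 mm or lower. Only there can the plug turn, clockwise seen from above (a wall blocks the other way): the lock notches lie 0.80 rad clockwise of the slots, hard end stops 0.08 rad further. Let go between slot and notch, the plug stays too low, at 36 mm.
- lock_level (a point): Point on the axis 39 mm above the worktop: here is the plug's origin when locked, its flange 5 mm above the collar. The two notches in the lip's underside are 11.6 mm wide and 3 mm deep; when the push is eased over them the spring lifts the lugs in, and they hold.
- plug: White filter plug, loose, 100 to 160 g, upright on its stem. Origin at the stem's underside centre, z up. Stem 40 mm thick, 26 mm long, 3 mm chamfer below; two lugs towards its +x and -x, 8 mm wide, tips 27 mm from the axis, 12 to 17 mm above the origin; flange 60 mm across, 26 to 32 mm up; bar grip to pinch across y: 48 mm along x, 14 mm along y, 32 to 63 mm up. Same after a half turn.
- dosing_ball: Bystander: small white round dosing cup, 66 mm wide, 50 mm high. Origin under its centre. Leave it alone.
- tape: Bystander: roll of black tape lying flat, 58 mm across, 19 mm high. Origin under its centre. Leave it alone.
- bolt: Bystander: grey transit bolt with a black rubber collar, lying, 90 mm long along its y, 27 mm thick. Origin under its centre. Leave it alone.
- peg: Bystander: white clothes peg lying between plug and housing, 72 mm long along its y, 15 x 12 mm. Origin under its centre. Leave it alone.
Things that resemble listed ones, but are neither listed nor needed, are in the scene too. What is shaped like the plug but pink or purple is not meant.

How it is judged (in metres and radians):
On the way, in this order (a step that is already met when the one before it is completed fails the run):
1. the plug is lifted clear of the worktop (height (world z) of plug above 0.03 m), for 0.1 s.
2. the plug is pushed in upright until its lugs are below the collar's lip (horizontal distance between plug and housing below 0.004 m and z of plug in the frame of housing between 0.03 and 0.0368 m and angle between plug's own z axis and vertical below 0.1 rad), for 0.1 s.
At the end, for the whole second after the job is handed in: The plug sits upright (within 0.08 rad) on the housing's axis (within 4 mm), let go and at rest, with its lugs sprung up into the lock notches: its origin is 37.5 to 41.5 mm above the housing's underside (horizontal distance between plug and housing below 0.004 m and z of plug in the frame of housing between 0.0375 and 0.0415 m and angle between plug's own z axis and vertical below 0.08 rad and linear speed of plug below 0.02 m/s); the robot touches nothing.
It fails at once if the plug is pressed or twisted against the housing with more than 40 N (contact force between plug and housing above 40 N).
It fails at once if a bystander is moved by more than 30 mm (distance of any of dosing_ball, tape, bolt, peg from where it was at the start of the episode above 0.03 m).
It fails at once if the plug is tipped over (angle between plug's own z axis and vertical above 0.6 rad).
It also fails if it takes over 72 s, if anything falls off the work surface, if the arm or the gripper's body presses on something with over 40 N, if the wrist force passes 120 N, or if a joint passes its speed limit or range.

## Working session

There is one attempt and no reset: what is moved stays moved. The work goes in short steps, Python scripts to look and compute and a tool call to move; the robot and the scene stay as the last step left them, time stands still between calls to the robot, and variables do not carry over. Pictures are saved under pics/ and viewed, at most 10 in all, crops included, and the job is handed in when it is done.

Besides the shell and the picture viewer there is one more tool, called by a JSON object that holds its "name" and its "arguments", one argument or row to a line. send_rows: Moves the arm, as the interface text tells. Its arguments: {"type":"object","properties":{"linear":{"type":"array","items":{"type":"array","items":{"type":"number"}}},"rot":{"type":"array","items":{"type":"array","items":{"type":"number"}}},"hand":{"type":"array","items":{"type":"number"}},"squeeze":{"type":"number"}},"required":["linear","rot","hand"]}

```bash
ls; mkdir -p pics
cat > h.py <<'E'
import numpy as np, cv2
from cell import get_state, imaging, manip
def cam(n):
    m=imaging.camera_model(n); R,_=cv2.Rodrigues(np.array(m["rvec"],float)); return np.array(m["camera_matrix"],float),R,np.array(m["tvec"],float).ravel()
def ray(M,uv,z):
    K,R,t=M; uv=np.atleast_2d(np.array(uv,float))
    d=(np.linalg.inv(K)@np.c_[uv,np.ones(len(uv))].T); d=(R.T@d).T; c=-R.T@t
    return c+d*((z-c[2])/d[:,2])[:,None]
def pts(M,depth):
    K,R,t=M; v,u=np.indices(depth.shape); p=np.stack([(u-K[0,2])/K[0,0]*depth,(v-K[1,2])/K[1,1]*depth,depth],-1)
    return (p-t)@R
def save(n,img): cv2.imwrite("pics/"+n,cv2.cvtColor(img,cv2.COLOR_RGB2BGR))
E
python3 - <<'E'
from h import *
s=get_state(); print(s["time"],s["position"],s["tcp_rot"],s["finger_gap"])
for n in("top","side"):
    i,d=imaging.capture(n); save(n+"0.png",i); np.save(n+"0d.npy",d)
    K,R,t=cam(n); print(n,K.diagonal(),-R.T@t)
E
```

```text
pics
0.0 [ 446.22795193 -437.0818609   301.81704   ] [-1.79909093e+02  5.82087954e-03  4.55962413e+01] 0.9978742328730491
top [452.19542315 452.19542315   1.        ] [ 333.35103386  -67.67033776 1595.36776229]
side [394.68563541 394.68563541   1.        ] [-744.0519936   167.00639369  923.8072696 ]
```

View pics/top0.png

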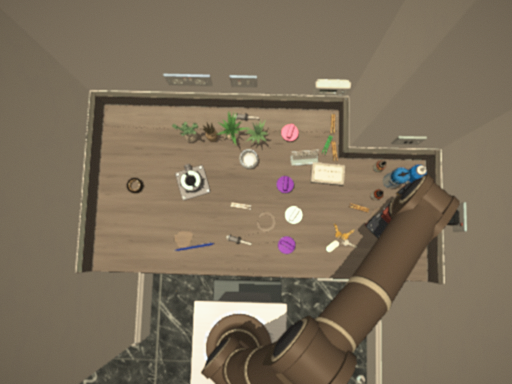

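View pics/side0.png

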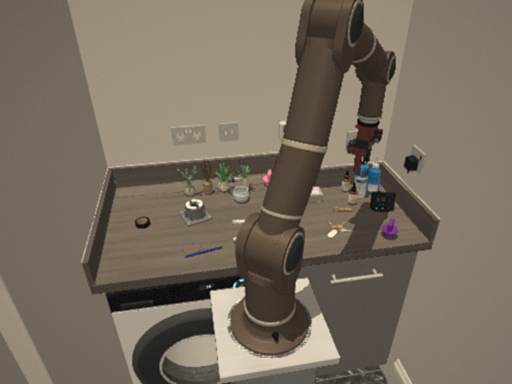

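The top view shows four plug-shaped things. The one at (293,214) is white, those at (285,184) and (287,245) are purple, and the one at (290,132) is pink. The white one fits the description. The housing is at (192,181), the dosing ball at (249,158), the peg at (241,206) and the tape at (135,185). I'll enlarge a crop to confirm.

Run:
```python
from h import *
i=cv2.imread("pics/top0.png"); cv2.imwrite("pics/crop0.png",cv2.resize(i[140:250,165:325],None,fx=5,fy=5,interpolation=cv2.INTER_CUBIC))
M=cam("top"); 
for n,uv,z in(("plug",(293,214),50),("house",(192,181),60),("peg",(241,206),12)): print(n,ray(M,uv,z).round(1))
K,R,t=cam("wrist"); s=get_state(); T=cv2.Rodrigues(R)[0]
from scipy.spatial.transform import Rotation as Ro
Rt=Ro.from_euler("xyz",s["tcp_rot"],degrees=True).as_matrix(); c=-R.T@t
print("wrist cam in tool",Rt.T@(c-s["position"]),(R@Rt).round(3),K)
```

```text
plug [[ 453.8 -170.5   50. ]]
house [[557.  179.3  60. ]]
peg [[479.8  10.   12. ]]
wrist cam in tool [ 79.00350079  -0.80642752 -81.69697458] [[ 0.001  1.     0.001]
 [-0.959  0.001 -0.284]
 [-0.284 -0.     0.959]] [[334.26093206   0.         257.62516011]
 [  0.         334.26093206 192.24999698]
 [  0.           0.           1.        ]]
```

View pics/crop0.png

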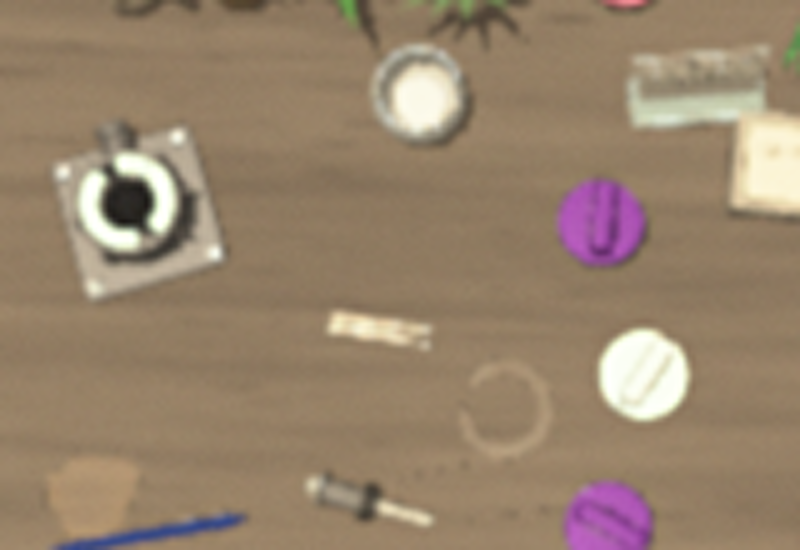

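The crop confirms the white plug at crop pixel (643,373), with its bar at about -38° yaw. The collar slots are at crop (110,170) and (148,235), which is about 30° yaw. I'm moving above the plug for a close look.

{"name": "send_rows", "arguments": {
  "linear": [
    [2, -2, 0],
    [5, -4.5, 0],
    [8, -7.4, 0],
    [11, -10.1, 0],
    [14, -13, 0],
    [17, -16, 0],
    [19.6, -18.1, 0],
    [19.6, -18.1, 0.5],
    [19.6, -18.1, 1],
    [19.6, -18.1, 1]
  ],
  "rot": [
    [0, 0, 8],
    [0, 0, 16],
    [0, 0, 24.5],
    [0, 0, 33],
    [0, 0, 41.5],
    [0, 0, 50],
    [0, 0, 58.5],
    [0, 0, 67],
    [0, 0, 75.5],
    [0, 0, 84]
  ],
  "hand": [1, 1, 1, 1, 1, 1, 1, 1, 1, 1]
}}

```text
time: 1.1
position: [453.9, -170.1, 291.9]
tcp_rot: [180.0, 0.1, -38.5]
wrist_force: [0.5, 0.4, 0.0]
finger_gap: 1.002
finger_force: 0.0
```

{"name": "send_rows", "arguments": {
  "linear": [
    [0, 0, 0],
    [0, 0, 0]
  ],
  "rot": [
    [0, 0, 0],
    [0, 0, 0]
  ],
  "hand": [1, 1]
}}

```text
time: 1.3
position: [454.3, -170.6, 292.6]
tcp_rot: [180.0, 0.0, -38.0]
wrist_force: [-0.4, 0.1, 0.4]
finger_gap: 1.002
finger_force: 0.0
```

Run:
```python
from h import *
s=get_state(); print(s["time"],s["position"],s["tcp_rot"],s["joint_positions"])
M=cam("wrist"); i,d=imaging.capture("wrist"); save("w1.png",i)
P=pts(M,d); hsv=cv2.cvtColor(i,cv2.COLOR_RGB2HSV)
near=np.hypot(P[...,0]-454,P[...,1]+170)<60
ok=near&(d>0)
bar=ok&(P[...,2]>56)&(P[...,2]<72); fl=ok&(P[...,2]>25)&(P[...,2]<40)
for n,m in(("bar",bar),("flange",fl)):
    m=cv2.morphologyEx(m.astype(np.uint8),cv2.MORPH_OPEN,np.ones((3,3)))
    p=P[m>0][:,:2].astype(np.float32); r=cv2.minAreaRect(p); print(n,len(p),np.median(P[m>0][:,2]),r,cv2.minEnclosingCircle(p))
```

```text
1.3 [ 454.29710778 -170.56423312  292.55240673] [ 1.79991420e+02  1.03058242e-02 -3.79570977e+01] [  11.28742044   10.39108472    4.08393971  111.28712105   -0.85983876
   58.36330479 -112.20129307]
bar 723 62.342313548657245 ((455.01446533203125, -174.4026336669922), (15.248711585998535, 46.84652328491211), 57.275360107421875) ((454.3658142089844, -175.31951904296875), 23.866668701171875)
flange 1732 31.709180116663518 ((455.2181396484375, -174.84375), (57.998653411865234, 57.15290069580078), 53.179378509521484) ((454.4065856933594, -174.1418914794922), 29.758087158203125)
```

View pics/w1.png

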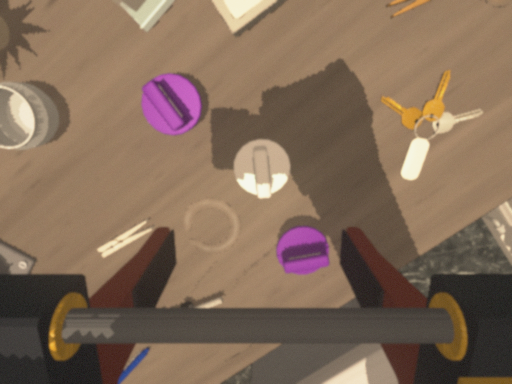

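The wrist picture shows the white plug at (262,168), bar nearly vertical in the image, clear of its purple neighbours. Its bar centre measures (455,-174.5), so I'm descending to grasp with the pads just above the flange.

{"name": "send_rows", "arguments": {
  "linear": [
    [0.3, 0.26, 3],
    [0.3, 0.26, 6],
    [0.3, 0.26, 9],
    [0.3, 0.26, 12],
    [0.3, 0.26, 14.5],
    [0.3, 0.26, 16.5],
    [0.3, 0.26, 17.5],
    [0.3, 0.26, 17.7],
    [0.3, 0.26, 17.7],
    [0.3, 0.26, 17.7]
  ],
  "rot": [
    [0, 0, -2],
    [0, 0, -2],
    [0, 0, -2],
    [0, 0, -2],
    [0, 0, -2],
    [0, 0, -2],
    [0, 0, -2],
    [0, 0, -2],
    [0, 0, -2],
    [0, 0, -2]
  ],
  "hand": [1, 1, 1, 1, 1, 1, 1, 1, 1, 1]
}}

```text
time: 2.35
position: [455.7, -174.8, 116.6]
tcp_rot: [-180.0, -0.1, -36.2]
wrist_force: [-0.7, -0.3, 0.6]
finger_gap: 1.004
finger_force: 0.0
```

{"name": "send_rows", "arguments": {
  "linear": [
    [0, 0, 0],
    [0, 0, 0],
    [0, 0, 0],
    [0, 0, 0],
    [0, 0, 0],
    [0, 0, 0],
    [0, 0, 0],
    [0, 0, 0],
    [0, 0, 0],
    [0, 0, 0]
  ],
  "rot": [
    [0, 0, 0],
    [0, 0, 0],
    [0, 0, 0],
    [0, 0, 0],
    [0, 0, 0],
    [0, 0, 0],
    [0, 0, 0],
    [0, 0, 0],
    [0, 0, 0],
    [0, 0, 0]
  ],
  "hand": [0.5, 0.3, 0.25, 0.2, 0.15, 0.1, 0.05, 0, 0, 0],
  "squeeze": 35
}}

```text
time: 3.35
position: [455.0, -174.6, 115.6]
tcp_rot: [180.0, 0.0, -36.2]
wrist_force: [-1.2, 0.5, 0.1]
finger_gap: 0.16
finger_force: 35.0
```

Gripped: the opening of 14 mm matches the bar. I'll lift and carry the plug to just short of the housing, then look at the collar.

{"name": "send_rows", "arguments": {
  "linear": [
    [0, 0, -1],
    [0, 0, -3],
    [0, 0, -5.5],
    [0, 0, -8.5],
    [-1, -1.5, -11.5],
    [-3, -4.8, -14.5],
    [-5.2, -8.4, -14.5],
    [-7.4, -12, -14.5],
    [-9.6, -15.5, -14.5],
    [-11.8, -19, -14.5]
  ],
  "rot": [
    [0, 0, 0],
    [0, 0, 0],
    [0, 0, 0],
    [0, 0, -5],
    [0, 0, -11],
    [0, 0, -18],
    [0, 0, -26],
    [0, 0, -34],
    [0, 0, -42],
    [0, 0, -50]
  ],
  "hand": [0, 0, 0, 0, 0, 0, 0, 0, 0, 0]
}}

```text
time: 4.35
position: [471.9, 50.0, 261.6]
tcp_rot: [180.0, -0.1, 14.1]
wrist_force: [1.5, -0.7, -0.9]
finger_gap: 0.156
finger_force: 35.0
```

Run:
```python
from h import *
from scipy.spatial.transform import Rotation as Ro
s=get_state(); print(s["position"],s["tcp_rot"])
R=Ro.from_euler("xyz",s["tcp_rot"],degrees=True)
print(R.inv().apply(np.array([479,134,260])-s["position"]), 30-s["tcp_rot"][2])
```

```text
[471.87531374  49.96146849 261.58233692] [ 1.79967793e+02 -5.41317771e-02  1.40881295e+01]
[ 27.36504707 -79.77750227   1.56334693] 15.91187046606963
```

{"name": "send_rows", "arguments": {
  "linear": [
    [0.8, -2.5, 0],
    [1.6, -5, 0],
    [2.5, -7.2, 0],
    [2.7, -8, 0],
    [2.7, -8, 0],
    [2.7, -8, 0],
    [2.7, -8, 0]
  ],
  "rot": [
    [0, 0, -5],
    [0, 0, -11],
    [0, 0, -16],
    [0, 0, -16],
    [0, 0, -16],
    [0, 0, -16],
    [0, 0, -16]
  ],
  "hand": [0, 0, 0, 0, 0, 0, 0]
}}

```text
time: 5.05
position: [479.4, 131.0, 260.6]
tcp_rot: [180.0, 0.0, 29.6]
wrist_force: [0.1, 0.3, -2.1]
finger_gap: 0.157
finger_force: 35.0
```

Run:
```python
from h import *
s=get_state(); print(s["time"],s["position"],s["tcp_rot"],s["wrist_force"])
M=cam("wrist"); i,d=imaging.capture("wrist"); save("w2.png",i); np.save("w2d.npy",d)
P=pts(M,d); z=P[...,2]
near=np.hypot(P[...,0]-557,P[...,1]-179)<45
ok=near&(d>0)
print(np.histogram(z[ok],bins=np.arange(0,100,5)))
top=ok&(z>56)&(z<66)
p=P[top][:,:2].astype(np.float32); print(len(p),np.median(z[top]),cv2.minEnclosingCircle(p))
# collar: bright pixels
g=i.min(2); m=(top&(g>120)).astype(np.uint8); q=P[m>0]
print(len(q),cv2.minEnclosingCircle(q[:,:2].astype(np.float32)))
```

```text
5.05 [479.38299714 130.96361649 260.61977626] [1.79961153e+02 3.27692736e-02 2.95858148e+01] [ 0.05912086  0.29722107 -2.1490866 ]
(array([   2, 2126,   12,   19,   26,   25,   24,   53, 1322,  674,   84,
       3009,  818,    0,    0,    0,    0,    0,    0]), array([ 0,  5, 10, 15, 20, 25, 30, 35, 40, 45, 50, 55, 60, 65, 70, 75, 80,
       85, 90, 95]))
3765 59.135496839334216 ((561.2677612304688, 185.0670928955078), 35.886192321777344)
3612 ((561.2449951171875, 185.10777282714844), 35.883323669433594)
```

View pics/w2.png

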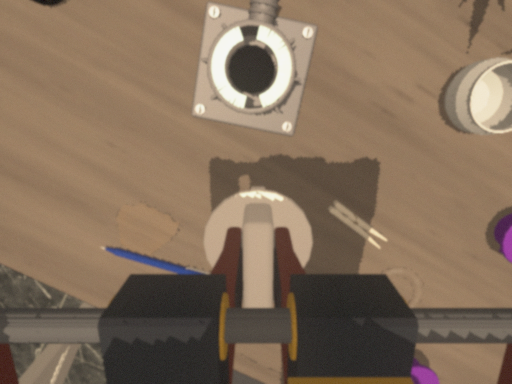

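The picture shows the collar at (252,68) with its slots at (248,33) and (253,100), close to the tool's x direction. The held plug's flange is around (258,240). I'll refine the collar centre, slot angle and plug offset.

Run:
```python
from h import *
from scipy.optimize import least_squares
from scipy.spatial.transform import Rotation as Ro
s=get_state(); M=cam("wrist"); R=Ro.from_euler("xyz",s["tcp_rot"],degrees=True); T=np.array(s["position"])
i=cv2.cvtColor(cv2.imread("pics/w2.png"),cv2.COLOR_BGR2RGB); d=np.load("w2d.npy"); P=pts(M,d)
g=i.min(2)
def circ(p):
    r=least_squares(lambda a:np.hypot(p[:,0]-a[0],p[:,1]-a[1])-a[2],[*p.mean(0),30],loss="soft_l1"); return r.x,np.std(r.fun)
# bore: dark blob -> inner edge of bright ring at z=60
v,u=np.indices(g.shape)
W=ray(M,np.c_[u.ravel(),v.ravel()],60).reshape(*g.shape,3)
c=np.array([561.,185.])
for k in range(4):
    ang=np.arange(0,360,3.); rr=np.arange(15,40,.25); ins=[];out=[]
    K,Rc,t=M
    for a in np.radians(ang):
        X=np.c_[c[0]+rr*np.cos(a),c[1]+rr*np.sin(a),np.full(len(rr),60)]@Rc.T+t; uv=X[:,:2]/X[:,2:]*334.261+[K[0,2],K[1,2]]
        val=cv2.remap(g.astype(np.float32),uv[:,:1].astype(np.float32),uv[:,1:].astype(np.float32),1).ravel()
        b=val>170
        if b.sum()>20: j=np.where(b)[0]; ins.append([c[0]+rr[j[0]]*np.cos(a),c[1]+rr[j[0]]*np.sin(a)]); out.append([c[0]+rr[j[-1]]*np.cos(a),c[1]+rr[j[-1]]*np.sin(a)])
    a1,e1=circ(np.array(ins)); a2,e2=circ(np.array(out)); c=(a1[:2]+a2[:2])/2
print("in",a1,e1,"out",a2,e2)
r=np.hypot(W[...,0]-c[0],W[...,1]-c[1]); th=np.degrees(np.arctan2(W[...,1]-c[1],W[...,0]-c[0])); an=(r>23)&(r<30)
pr=[]
for a in range(-180,180,3):
    m=an&(np.abs((th-a+180)%360-180)<2); pr.append(int(g[m].mean()))
print([(a,p) for a,p in zip(range(-180,180,3),pr) if p<190])
# flange in tool frame
Q=R.inv().apply(P.reshape(-1,3)-T).reshape(P.shape); ok=(d>0)&(np.hypot(Q[...,0],Q[...,1])<45)
f=ok&(Q[...,2]>76)&(Q[...,2]<92); print("z flange/bar", np.median(Q[f][:,2]))
q=Q[f]; 
h=q[:,:2].astype(np.float32); hull=cv2.convexHull(h)[:,0]; hh=hull[(hull[:,0]>-5)]; print("flange",len(q),circ(hh),h.min(0),h.max(0))
print("target in tool",R.inv().apply(np.array([*c,60])-T))
```

```text
in [561.49088123 185.18961206  21.16610509] 0.13965751472066254 out [561.54427773 185.22041926  31.99786629] 0.4706368786908488
[(-162, 176), (-159, 102), (-156, 83), (-153, 83), (-150, 89), (-147, 105), (-144, 127), (-141, 133), (-138, 138), (-135, 165), (18, 172), (21, 83), (24, 62), (27, 62), (30, 61), (33, 63), (36, 61), (39, 60), (42, 66), (45, 125)]
z flange/bar 83.96945502109983
flange 3781 (array([ 1.04183108, -1.13614256, 29.66713466]), np.float64(0.14162915521296854)) [-13.615612 -31.036673] [30.89976  28.754555]
target in tool [ 98.20642043  -6.51563025 200.59277913]
```

Relative move to the collar axis is about (97.2, -5.4) mm in the tool frame. The slots measure about 32°, so I need +2.4° yaw, after which I descend to just above the mouth.

{"name": "send_rows", "arguments": {
  "linear": [
    [2, -0.1, 0],
    [4.5, -0.2, 0],
    [7, -0.4, 0],
    [9, -0.5, 0],
    [9.72, -0.54, 2],
    [9.72, -0.54, 4.5],
    [9.72, -0.54, 6.5],
    [9.72, -0.54, 7.4],
    [9.72, -0.54, 7.4],
    [9.72, -0.54, 7.4]
  ],
  "rot": [
    [0, 0, -1],
    [0, 0, -2.4],
    [0, 0, -2.4],
    [0, 0, -2.4],
    [0, 0, -2.4],
    [0, 0, -2.4],
    [0, 0, -2.4],
    [0, 0, -2.4],
    [0, 0, -2.4],
    [0, 0, -2.4]
  ],
  "hand": [0, 0, 0, 0, 0, 0, 0, 0, 0, 0]
}}

```text
time: 6.1
position: [561.5, 185.3, 187.4]
tcp_rot: [180.0, -0.0, 32.1]
wrist_force: [-0.2, 0.8, -0.4]
finger_gap: 0.158
finger_force: 35.0
```

{"name": "send_rows", "arguments": {
  "linear": [
    [0, 0, 0.3],
    [0, 0, 0.6],
    [0, 0, 0.8],
    [0, 0, 0.8],
    [0, 0, 0.8]
  ],
  "rot": [
    [0, 0, 0],
    [0, 0, 0],
    [0, 0, 0],
    [0, 0, 0],
    [0, 0, 0]
  ],
  "hand": [0, 0, 0, 0, 0]
}}

```text
time: 6.6
position: [561.0, 185.5, 178.7]
tcp_rot: [180.0, -0.0, 32.2]
wrist_force: [-0.3, -0.8, -0.8]
finger_gap: 0.156
finger_force: 35.0
```

The measured TCP y is about 1.8 mm above the image-based target of (561.2, 183.7), so I'll correct that before entering.

{"name": "send_rows", "arguments": {
  "linear": [
    [-0.08, 0.16, 0],
    [-0.08, 0.16, 0],
    [-0.08, 0.16, 0]
  ],
  "rot": [
    [0, 0, 0],
    [0, 0, 0],
    [0, 0, 0]
  ],
  "hand": [0, 0, 0]
}}

```text
time: 6.9
position: [561.3, 183.6, 178.7]
tcp_rot: [180.0, -0.0, 32.2]
wrist_force: [-0.5, 0.2, -0.5]
finger_gap: 0.158
finger_force: 35.0
```

{"name": "send_rows", "arguments": {
  "linear": [
    [0, 0, 0.2],
    [0, 0, 0.35],
    [0, 0, 0.5],
    [0, 0, 0.6],
    [0, 0, 0.6]
  ],
  "rot": [
    [0, 0, 0],
    [0, 0, 0],
    [0, 0, 0],
    [0, 0, 0],
    [0, 0, 0]
  ],
  "hand": [0, 0, 0, 0, 0]
}}

```text
time: 7.4
position: [561.1, 183.7, 172.4]
tcp_rot: [-180.0, 0.0, 32.2]
wrist_force: [-0.3, -0.2, -0.4]
finger_gap: 0.157
finger_force: 35.0
```

The stem's chamfer is in the mouth with no force. Continuing down.

{"name": "send_rows", "arguments": {
  "linear": [
    [0, 0, 0.2],
    [0, 0, 0.4],
    [0, 0, 0.6],
    [0, 0, 0.6]
  ],
  "rot": [
    [0, 0, 0],
    [0, 0, 0],
    [0, 0, 0],
    [0, 0, 0]
  ],
  "hand": [0, 0, 0, 0]
}}

```text
time: 7.8
position: [561.0, 183.7, 166.3]
tcp_rot: [-180.0, 0.0, 32.2]
wrist_force: [-0.1, 1.1, -2.0]
finger_gap: 0.157
finger_force: 35.0
```

{"name": "send_rows", "arguments": {
  "linear": [
    [0, 0, 0.2],
    [0, 0, 0.3],
    [0, 0, 0.4],
    [0, 0, 0.4]
  ],
  "rot": [
    [0, 0, 0],
    [0, 0, 0],
    [0, 0, 0],
    [0, 0, 0]
  ],
  "hand": [0, 0, 0, 0]
}}

```text
time: 8.2
position: [561.1, 183.7, 162.5]
tcp_rot: [-180.0, 0.0, 32.2]
wrist_force: [-0.8, -1.2, -1.2]
finger_gap: 0.155
finger_force: 35.0
```

The origin is now at about 47 mm, below the ride height and without force, so the lugs are entering the slots. Pushing on against the spring.

{"name": "send_rows", "arguments": {
  "linear": [
    [0, 0, 0.15],
    [0, 0, 0.3],
    [0, 0, 0.3]
  ],
  "rot": [
    [0, 0, 0],
    [0, 0, 0],
    [0, 0, 0]
  ],
  "hand": [0, 0, 0]
}}

```text
time: 8.5
position: [561.3, 183.8, 159.8]
tcp_rot: [180.0, -0.0, 32.2]
wrist_force: [-0.7, -0.2, 2.8]
finger_gap: 0.162
finger_force: 35.0
```

{"name": "send_rows", "arguments": {
  "linear": [
    [0, 0, 0.15],
    [0, 0, 0.3],
    [0, 0, 0.4],
    [0, 0, 0.4]
  ],
  "rot": [
    [0, 0, 0],
    [0, 0, 0],
    [0, 0, 0],
    [0, 0, 0]
  ],
  "hand": [0, 0, 0, 0]
}}

```text
time: 8.9
position: [561.3, 183.8, 155.7]
tcp_rot: [180.0, -0.0, 32.2]
wrist_force: [-1.2, 0.2, 4.8]
finger_gap: 0.155
finger_force: 35.0
```

Spring force is as described. Going down to an origin height of about 35 mm.

{"name": "send_rows", "arguments": {
  "linear": [
    [0, 0, 0.15],
    [0, 0, 0.3],
    [0, 0, 0.4],
    [0, 0, 0.5],
    [0, 0, 0.5],
    [0, 0, 0.5]
  ],
  "rot": [
    [0, 0, 0],
    [0, 0, 0],
    [0, 0, 0],
    [0, 0, 0],
    [0, 0, 0],
    [0, 0, 0]
  ],
  "hand": [0, 0, 0, 0, 0, 0]
}}

```text
time: 9.5
position: [561.3, 183.8, 151.0]
tcp_rot: [180.0, -0.0, 32.2]
wrist_force: [-2.2, -1.2, 7.3]
finger_gap: 0.157
finger_force: 35.0
```

The lugs should be below the lip, at about 35 mm. Twisting clockwise gently.

{"name": "send_rows", "arguments": {
  "linear": [
    [0, 0, 0],
    [0, 0, 0],
    [0, 0, 0],
    [0, 0, 0],
    [0, 0, 0]
  ],
  "rot": [
    [0, 0, 2.5],
    [0, 0, 5],
    [0, 0, 7.5],
    [0, 0, 10],
    [0, 0, 10]
  ],
  "hand": [0, 0, 0, 0, 0]
}}

```text
time: 10.0
position: [561.8, 184.3, 151.4]
tcp_rot: [-180.0, -0.1, 22.1]
wrist_force: [-0.9, -0.3, 7.9]
finger_gap: 0.153
finger_force: 35.0
```

```bash
python3 -c "
from h import *
s=get_state();print(s['position'],s['tcp_rot'],s['wrist_force'],s['wrist_torque'])"
```

```text
[561.84017273 184.26536501 151.37101158] [-1.79996437e+02 -1.15881385e-01  2.21005474e+01] [-0.94921155 -0.31486936  7.86317356] [ 0.06912883  0.0834233  -0.00756206]
```

The twist torque is near zero and the lateral forces are small. Continuing.

{"name": "send_rows", "arguments": {
  "linear": [
    [0, 0, 0],
    [0, 0, 0],
    [0, 0, 0],
    [0, 0, 0],
    [0, 0, 0],
    [0, 0, 0],
    [0, 0, 0]
  ],
  "rot": [
    [0, 0, 4],
    [0, 0, 8],
    [0, 0, 12],
    [0, 0, 16],
    [0, 0, 20],
    [0, 0, 24],
    [0, 0, 24]
  ],
  "hand": [0, 0, 0, 0, 0, 0, 0]
}}

```text
time: 10.7
position: [562.1, 184.3, 151.5]
tcp_rot: [-179.9, -0.1, -2.0]
wrist_force: [0.9, 0.3, 6.6]
finger_gap: 0.154
finger_force: 35.0
```

```bash
python3 -c "
from h import *
s=get_state();print(s['position'],s['tcp_rot'],s['wrist_force'],s['wrist_torque'])"
```

```text
[562.12906992 184.29469998 151.49358727] [-1.79941383e+02 -1.43099260e-01 -1.95201262e+00] [0.85298117 0.25556194 6.55599403] [ 0.06593948 -0.05416639  0.00867767]
```

{"name": "send_rows", "arguments": {
  "linear": [
    [0, 0, 0],
    [0, 0, 0],
    [0, 0, 0],
    [0, 0, 0],
    [0, 0, 0],
    [0, 0, 0]
  ],
  "rot": [
    [0, 0, 3],
    [0, 0, 6],
    [0, 0, 9],
    [0, 0, 11.5],
    [0, 0, 11.5],
    [0, 0, 11.5]
  ],
  "hand": [0, 0, 0, 0, 0, 0]
}}

```text
time: 11.3
position: [562.2, 184.2, 151.5]
tcp_rot: [-179.9, -0.1, -13.3]
wrist_force: [-0.2, -0.1, 6.7]
finger_gap: 0.157
finger_force: 35.0
```

```bash
python3 -c "
from h import *
s=get_state();print(s['position'],s['tcp_rot'],s['wrist_force'],s['wrist_torque'])"
```

```text
[562.17325157 184.23788833 151.46799955] [-1.79914488e+02 -1.30471198e-01 -1.33191594e+01] [-0.21772591 -0.1314275   6.70513116] [ 0.06394617 -0.05041668 -0.02340291]
```

Around the notch angle and no stop torque yet. Easing up 3 mm: if the lugs are in the notch, the upward spring force persists.

{"name": "send_rows", "arguments": {
  "linear": [
    [0, 0, -0.1],
    [0, 0, -0.2],
    [0, 0, -0.28],
    [0, 0, -0.28]
  ],
  "rot": [
    [0, 0, 0],
    [0, 0, 0],
    [0, 0, 0],
    [0, 0, 0]
  ],
  "hand": [0, 0, 0, 0]
}}

```text
time: 11.7
position: [562.2, 184.2, 154.2]
tcp_rot: [-179.9, -0.1, -13.3]
wrist_force: [1.0, 0.1, 4.6]
finger_gap: 0.154
finger_force: 35.0
```

```bash
python3 -c "
from h import *
s=get_state();print(s['position'],s['tcp_rot'],s['wrist_force'],s['wrist_torque'])"
```

```text
[562.16045456 184.21019739 154.23970884] [-1.79908801e+02 -1.26776349e-01 -1.33214218e+01] [0.95900886 0.10532966 4.58570129] [ 0.13931669 -0.19027182 -0.01966362]
```

The spring still pushes up at about 38.4 mm, so the lugs are in the notches. Releasing and backing off.

{"name": "send_rows", "arguments": {
  "linear": [
    [0, 0, 0],
    [0, 0, 0],
    [0, 0, 0],
    [0, 0, 0],
    [0, 0, 0],
    [0, 0, 0],
    [0, 0, 0],
    [0, 0, 0]
  ],
  "rot": [
    [0, 0, 0],
    [0, 0, 0],
    [0, 0, 0],
    [0, 0, 0],
    [0, 0, 0],
    [0, 0, 0],
    [0, 0, 0],
    [0, 0, 0]
  ],
  "hand": [0.2, 0.3, 0.4, 0.5, 0.6, 0.7, 0.7, 0.7]
}}

```text
time: 12.5
position: [561.2, 183.8, 153.4]
tcp_rot: [180.0, -0.0, -13.3]
wrist_force: [1.5, -0.4, 0.5]
finger_gap: 0.695
finger_force: 0.0
```

{"name": "send_rows", "arguments": {
  "linear": [
    [0, 0, -1],
    [0, 0, -3],
    [0, 0, -6],
    [0, 0, -9],
    [0, 0, -12],
    [0, 0, -14],
    [0, 0, -14],
    [0, 0, -14]
  ],
  "rot": [
    [0, 0, 0],
    [0, 0, 0],
    [0, 0, 0],
    [0, 0, 0],
    [0, 0, 0],
    [0, 0, 0],
    [0, 0, 0],
    [0, 0, 0]
  ],
  "hand": [0.7, 0.7, 0.7, 0.7, 0.7, 0.7, 0.7, 0.7]
}}

```text
time: 13.3
position: [561.1, 183.7, 293.8]
tcp_rot: [-180.0, -0.0, -13.3]
wrist_force: [1.0, -0.1, -0.6]
finger_gap: 0.703
finger_force: 0.0
```

Run:
```python
from h import *
s=get_state(); print(s["time"],s["position"],s["wrist_force"])
M=cam("wrist"); i,d=imaging.capture("wrist"); save("w3.png",i)
P=pts(M,d); z=P[...,2]; near=(d>0)&(np.hypot(P[...,0]-561.5,P[...,1]-185.2)<33)
print(np.histogram(z[near],bins=np.arange(50,120,2)))
for a,b in((64,78),(96,108)):
    m=near&(z>a)&(z<b); p=P[m]
    if len(p): print(np.median(p[:,2]),cv2.minEnclosingCircle(p[:,:2].astype(np.float32)), np.linalg.lstsq(np.c_[p[:,:2]-[561.5,185.2],np.ones(len(p))],p[:,2],rcond=None)[0])
```

```text
13.3 [561.09357503 183.72729871 293.83732899] [ 1.00961756 -0.08074197 -0.59024491]
(array([   0,    0,    4,  156,  209,   76,    0,    0,   14,  344, 1660,
         86,    4,   10,    3,    7,    7,    2,   13,    1,    6,    9,
         52,   40,   66,  569,  212,    1,    0,    0,    0,    0,    0,
          0]), array([ 50,  52,  54,  56,  58,  60,  62,  64,  66,  68,  70,  72,  74,
        76,  78,  80,  82,  84,  86,  88,  90,  92,  94,  96,  98, 100,
       102, 104, 106, 108, 110, 112, 114, 116, 118]))
70.75303520735926 ((562.4761352539062, 185.8570556640625), 29.796875) [-1.53602532e-03  1.36449885e-03  7.07647966e+01]
101.44124073287338 ((562.6267700195312, 185.3840789794922), 23.835994720458984) [-8.30165679e-03  9.35807223e-03  1.01188477e+02]
```

View pics/w3.png

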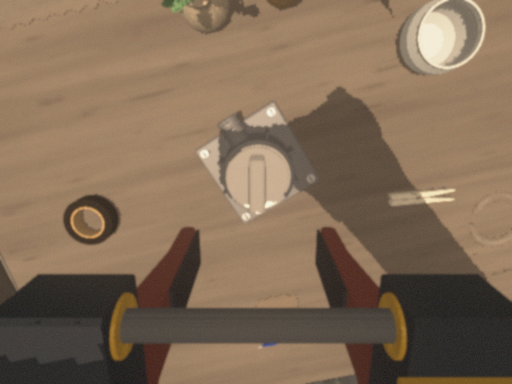

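The plug at (258,175) sits upright on the housing axis. Its flange top is at 70.8 mm, which puts the origin at about 39 mm: locked (it would be about 36 mm if jammed and 45 mm if unlocked).

```bash
python3 -c "
from cell import manip
print(manip.hand_in())"
```

```text
the job is handed in; nothing more can be done
None
```

I put the plug in the housing, pushed it in, twisted it to its lock notches and let go. It measured upright on the axis at about 39 mm, the locked height. I handed the job in at about 13 s with no bystander touched; hand-in returned no verdict.

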